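Hold a clock's dial tile flush in its bonding jig with a spacer

ROBOT

A 6-joint arm with a two-finger parallel gripper is mounted at the origin on the work surface. World frame = base frame: x ahead of the robot, y to its left, z up, the work surface at z = 0. Lengths are in m, angles in rad, forces in N, time in s.
With the tool pointing down it reaches from about 0.325 to 0.9 m from the base axis. Payload 6.1 kg.
Tool frame: the origin (TCP) lies at the very end of the fingers, on their centre line; the grasp point (between the pads) lies 19 mm behind it; z points along the fingers, y is the line along which they close (so a half turn about z gives the same grasp; the last joint's range is limited). The gripper opens to 87 mm and grips with 3 to 60 N. Pads are 19 mm wide; open, the fingers measure 117 mm over their backs; the gripper's body (75 mm by 190 mm) begins 51 mm behind the grasp point.
Start: joints at [1.098, 0.22, 1.526, -0, 1.395, -0.126], TCP at [0.212, 0.588, 0.223] pointing down, gripper open.
Joint ranges: [-2.98, 2.98], [-0.91, 2.08], [0.09, 2.57], [-1.24, 4.39], [0.2, 2.65], [-2.68, 2.68]. Speed limits (rad/s): [2.57, 2.57, 3.01, 3.14, 3.14, 3.14].

INTERFACE

Orientations are given as a unit quaternion [x, y, z, w].
In Python, from station import env, optics, outline_of, pinpoint gives the robot as it stands.
- The arm moves only by the tool jog_arm, never from a script. Its argument "series" is one flat list of numbers, 4 for each row, row after row: the shift along the tool's x, y, z normalised to -1 to 1, where 1 is 0.1 m, then the turn about the tool's z normalised to -1 to 1, where 1 is 360 degrees. In form: [tx, ty, tz, spin, tx, ty, tz, spin, ...]. A call has 1 to 20 rows; each row is the pose to reach, as a shift and turn from the pose commanded when the call began, along the tool's axes at that moment, turning the shorter way round; what a row does not reach only later rows make up. A row lasts 1/8 s, in which the tool goes at most 62.5 mm and 10.7 degrees, less where a joint would pass 70% of its speed; a pose out of reach is approached as far as the arm can. A call with a number of a shift or a turn outside -1 to 1 is refused whole. A call with a gripper value outside its range is refused whole. "claw" is the gripper command: -1 is shut, 1 is fully open, values between are in proportion, set as the call begins (left out, the last holds). The fingers move at their own pace and stop on an object; "newtons" is the grip in N (left out, the last holds). Time passes only in rows, so rows that repeat a pose let the fingers close. It gives the time, the measured TCP pose, the force, the opening and the grip force at its end, in the units of the state.
- env.read_state(): the state, without advancing time (a new reading comes with each control period).
- optics.camera(name): name is "scene" or "top"; returns the picture (480x640x3 uint8, red, green, blue); there is no depth.
- optics.camera_model(name): a dict with "mtx" (3x3 intrinsics, pixels), "view" (4x4, takes a point from world to camera coordinates). Camera axes: x right, y up, looking along -z (the intrinsics and any distortion apply to the point x, -y, -z); pixel columns grow to the right and rows downward; lengths in m; the calibration is good to about 2 mm. A picture is of the moment at which its call begins. camera_model takes no time and is no camera call.
- env.hand_in(): hands the job in; it is judged then, once.
Trained networks look in the newest picture that a camera, given by its name, has taken for a name from the list of things; names that differ only in an ending like _2 or _b are one class to them, and where a whole thing is asked for, a point or a joint stands for the part that bears it (a point fixed in the world has none). Each returns a list of dicts, best first, with "confidence" (0 to 1); they miss things now and then, are a little off and sometimes report something else, mostly with a low value. They report only what shows in the picture. A call takes as long as a camera call.
- outline_of(camera, label): "mask" (480x640 bool, what is visible of it) and "location" ([row, column] in pixels, amid what is visible of it).
- pinpoint(camera, label): "location" ([row, column] in pixels: a listed point, or the origin of a listed thing).
The state is a dict: "time": time; "q": joint angles; "joint_velocities": joint speeds; "tau": joint torques, N m; "tool_pos": TCP position; "tcp_rot": TCP orientation; "force": force on the tool from outside, world axes, zero at the start; "moment": the same for the moment, N m; "opening": finger opening in m; "grasp_force": force on a finger pad.
Only numpy, scipy, OpenCV 4.12 (cv2) and the standard library are available. Lean on these libraries where they do the work, as an engineer would, in place of code of your own. Each camera call takes 0.05 s, during which the arm holds its last target. There are 200 camera calls.

TASK

The blue dial tile of a desk clock lies loose in the metal bonding jig, with a wide gap at one end and a narrow gap at the other. Lift the red spacer up and off the two prongs it hangs on, slide its blade upright down to the jig's floor in the gap that is wide enough for it, and push the tile with it along the jig until the tile sits flush against the fence at the far, narrow end. Finish while still gripping the spacer and keeping the tile firmly pressed against that fence, without tipping the tile or disturbing the other things on the bench.

Things in the scene. Friction and masses are not known exactly. Their poses are not given: they have to be found in the camera images.
- spacer: red plastic T-shaped spacer, 100 g, loose. Origin: centre of the blade's underside; z up, x through thickness, y along width. Blade 10 thick x 60 wide, z 0 to 30; above it a handle 14 thick (x) x 24 wide (y), z 30 to 80. Two ears 8 thick (x), out to y +-50, z 42 to 50, rest on the rack's prongs; underside starts 32 mm above the table. A half turn about z makes no difference.
- spacer_grip (a point): middle of the spacer's handle, at spacer x 0, y 0, z 55; axes as the spacer's: the place to grip, fingers closing along x across the 14 mm thickness.
- rack: two-pronged hanging rack, fixed. Dark wood foot 130 x 110 x 12; two steel prongs 8 wide along its x at y +-40, x -50 to 50, top at z 74, carried by 10 mm posts at x +50; their front tips (x -50 to -44) turn up to z 84. Origin: centre of the underside, z up. The spacer hangs between the prongs, axes parallel (0.05 rad); raise it straight up over 10 mm to clear the tips.
- jig: bonding jig, fixed; any yaw. Aluminium plate 148 (x) x 100 (y) x 10 mm; origin: centre of its underside, z up. Its pocket floor is at z 10 and measures 116 (x) x 76 (y) mm, between a steel fence at each x end and side rails (inner faces y +-38, top z 20).
- fence_p: dark steel fence at the jig's +x end, 16 (x) x 76 (y) x 16 mm, fixed on the jig, axes as the jig's; origin: centre of its underside (jig x +66, z 10), inner face at jig x +58, top at jig z 26.
- fence_m: the same at the jig's -x end: origin at jig x -66, inner face at jig x -58.
- tile: blue ceramic dial tile with brass hour marks, 90 (x) x 70 (y) x 12 mm, 180 g, loose, flat on the pocket floor, x along the jig's x (within 0.05 rad). Origin: centre of the underside, z up. Start: 4 to 8 mm gap at one x end (too narrow for the blade), 18 to 22 mm at the other (26 in all). No spring: it stays pressed only while pushed.
- dome: bystander: clear dome on a round blue tray, 104 dia. x 93 mm high, origin under its centre, loose
- drivers: bystander: round black screwdriver stand, 80 dia., 105 mm high with its drivers, origin under its centre, loose
- tin: bystander: round brass tin, 56 dia. x 45 mm, origin under its centre, loose
- loupe: bystander: black eye loupe, 36 dia. x 36 mm, origin under its centre, loose

How it is judged:
On the way, in this order (a step that is already met when the one before it is completed fails the run):
1. the spacer is lifted clear of the prongs in the gripper (z of spacer in the frame of rack above 0.05 m and contact force between spacer and rack below 0.05 N and contact force between the fingers and spacer above 2 N), for 0.1 s.
2. the spacer's blade is in the wide gap, within 6 mm of the jig's floor, in the gripper (z of spacer in the frame of jig below 0.016 m and x of spacer in the frame of jig between -0.056 and -0.03 m and y of spacer in the frame of jig between -0.02 and 0.02 m and angle between spacer's own z axis and vertical below 0.15 rad and angle between the x axis of spacer and the x axis of jig, either way round below 0.15 rad and contact force between the fingers and spacer above 2 N), for 0.1 s.
At the end, for the whole second after the job is handed in: Gripped spacer (>2 N) upright and square to the jig (0.15 rad) in the once wide gap, 6 mm from floor, 20 mm from centre line, pressing the tile >2 N; tile presses the far fence >2 N, flush (1.5 mm, 0.03 rad), flat (2 mm, 0.04 rad); both at rest (all of step 2 and x of tile in the frame of jig above 0.0115 m and angle between the x axis of tile and the x axis of jig, either way round below 0.03 rad and angle between tile's own z axis and vertical below 0.04 rad and z of tile in the frame of jig below 0.012 m and contact force between spacer and tile above 2 N and contact force between tile and fence_p above 2 N and linear speed of each of spacer, tile below 0.02 m/s); the arm keeps its last pose, push and grip.
It fails at once if the tile is tipped by more than 0.2 rad (angle between tile's own z axis and vertical above 0.2 rad).
It fails at once if the dome is moved by more than 20 mm (distance of dome from where it was at the start of the episode above 0.02 m).
It fails at once if the screwdriver stand is moved by more than 20 mm (distance of drivers from where it was at the start of the episode above 0.02 m).
It fails at once if the tin is moved by more than 20 mm (distance of tin from where it was at the start of the episode above 0.02 m).
It fails at once if the loupe is moved by more than 20 mm (distance of loupe from where it was at the start of the episode above 0.02 m).
It also fails if it takes over 38 s, if anything falls off the work surface, if the arm or the gripper's body presses on something with over 40 N, if the wrist force passes 120 N, or if a joint passes its speed limit or range.

## Working session

There is one attempt and no reset: what is moved stays moved. The work goes in short steps, Python scripts to look and compute and a tool call to move; the robot and the scene stay as the last step left them, time stands still between calls to the robot, and variables do not carry over. Pictures are saved under pics/ and viewed, at most 10 in all, crops included, and the job is handed in when it is done.

Besides the shell and the picture viewer there is one more tool, called as name(argument=value, ...) on one line, values as JSON. jog_arm: Moves the arm, as the interface text tells. Scaled input: -1 to 1 covers 0.1 m each way for a shift and 360 degrees each way for a turn. Its arguments: {"type":"object","properties":{"series":{"type":"array"},"claw":{"type":"number"},"newtons":{"type":"number"}},"required":["series"]}

```bash
mkdir -p pics; cat > h.py <<'E'
import numpy as np, cv2
from station import env, optics, outline_of, pinpoint
def ray(cam,rc):
    m=optics.camera_model(cam);K=np.array(m["mtx"]);V=np.array(m["view"])
    p=np.linalg.inv(K)@[rc[1],rc[0],1.];d=V[:3,:3].T@(p*[1,-1,-1]);return -V[:3,:3].T@V[:3,3],d
def onz(cam,rc,z):
    o,d=ray(cam,rc);return o+d*(z-o[2])/d[2]
def proj(cam,P):
    m=optics.camera_model(cam);P=np.atleast_2d(P);V=np.array(m["view"])
    c=(P@V[:3,:3].T+V[:3,3])*[1,-1,-1];u=c@np.array(m["mtx"]).T;return u[:,:2]/u[:,2:]
def tri(a,b):
    (o1,d1),(o2,d2)=ray("top",a),ray("scene",b);s=np.linalg.lstsq(np.c_[d1,-d2],o2-o1,rcond=None)[0]
    p,q=o1+s[0]*d1,o2+s[1]*d2;return (p+q)/2,np.linalg.norm(p-q)
def snap(cam,f):
    im=optics.camera(cam);cv2.imwrite(f,im[:,:,::-1]);return im
E
python3 - <<'E'
from h import *
np.set_printoptions(precision=4,suppress=True)
snap("top","pics/t0.png");snap("scene","pics/s0.png")
for c in("top","scene"): print(c,optics.camera_model(c)["mtx"],ray(c,[240,320]),[k for k in optics.camera_model(c)])
for n,z in dict(spacer=.032,spacer_grip=.087,rack=0,jig=0,fence_p=.01,fence_m=.01,tile=.01,dome=0,drivers=0,tin=0,loupe=0).items():
    r=[pinpoint(c,n) for c in("top","scene")]
    for c,q in zip(("top","scene"),r):
        for k in q[:2]: print(n,c,np.round(k["confidence"],2),np.round(k["location"],1),onz(c,k["location"],z))
    if all(r): print("  tri",*tri(r[0][0]["location"],r[1][0]["location"]))
E
```

```text
top [[569.4724   0.     328.7671]
 [  0.     569.4724 224.9795]
 [  0.       0.       1.    ]] (array([ 0.4656, -0.    ,  1.0314]), array([ 0.1093,  0.0085, -0.9944])) ['mtx', 'view']
scene [[498.7138   0.     321.7174]
 [  0.     498.7138 239.7591]
 [  0.       0.       1.    ]] (array([ 1.0919, -0.3163,  0.6101]), array([-0.6393,  0.4062, -0.653 ])) ['mtx', 'view']
spacer top 0.57 [245.  440.1] [ 0.5705 -0.2037  0.032 ]
spacer top 0.44 [269.1 259.1] [0.5222 0.1141 0.032 ]
spacer scene 0.79 [313.1 199.8] [ 0.5687 -0.2015  0.032 ]
  tri [ 0.5705 -0.2026  0.0343] 0.001367162628973893
spacer_grip top 0.95 [237.  445.6] [ 0.5783 -0.2018  0.087 ]
spacer_grip scene 0.74 [289.3 195.6] [ 0.5729 -0.2     0.087 ]
spacer_grip scene 0.68 [232.8 386.2] [0.6239 0.1092 0.087 ]
  tri [ 0.5777 -0.201   0.0918] 0.00033005434478661287
rack top 0.76 [240.8 436.2] [ 0.5814 -0.2032  0.    ]
rack scene 0.57 [330.1 207.8] [ 0.579  -0.1982  0.    ]
  tri [ 0.5816 -0.2006  0.0041] 0.0036936514382283
jig scene 0.76 [238.  350.8] [0.5215 0.1148 0.    ]
fence_p top 0.94 [250.8 231.5] [0.5554 0.1673 0.01  ]
fenc
[... 644 characters left out ...]
0.89 [157.7 449.9] [ 0.7375 -0.23    0.    ]
dome scene 0.97 [417.2 230.9] [ 0.7326 -0.2308  0.    ]
dome scene 0.22 [240.9 259.3] [ 0.4344 -0.0331  0.    ]
  tri [ 0.7358 -0.2302  0.0045] 0.0026655947540304412
drivers top 0.91 [161.6 320.2] [0.7253 0.0113 0.    ]
drivers scene 0.75 [337.1 369.3] [0.7268 0.0033 0.    ]
drivers scene 0.68 [273.3 495.1] [0.7355 0.2694 0.    ]
  tri [ 0.725   0.0088 -0.0052] 0.006039555771342666
tin scene 0.65 [314.7 201.3] [ 0.5442 -0.1944  0.    ]
tin scene 0.61 [273.1 493. ] [0.7332 0.2667 0.    ]
loupe top 0.86 [315.2 341.8] [ 0.4444 -0.0329  0.    ]
loupe scene 0.69 [243. 262.] [ 0.4425 -0.0317  0.    ]
  tri [ 0.4445 -0.0327  0.0019] 0.0002649543070500911
```

View pics/t0.png

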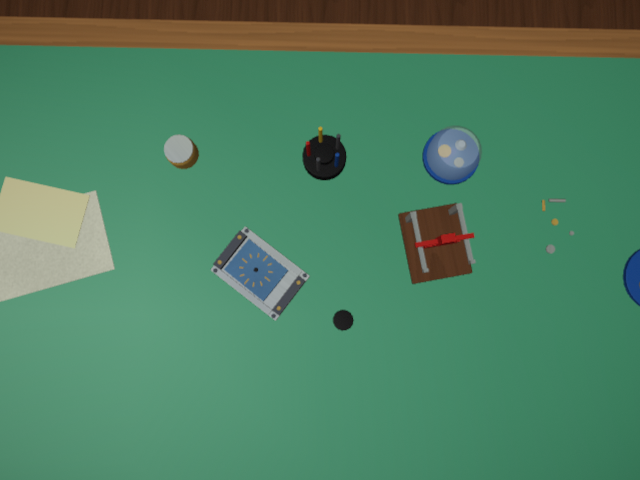

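View pics/s0.png

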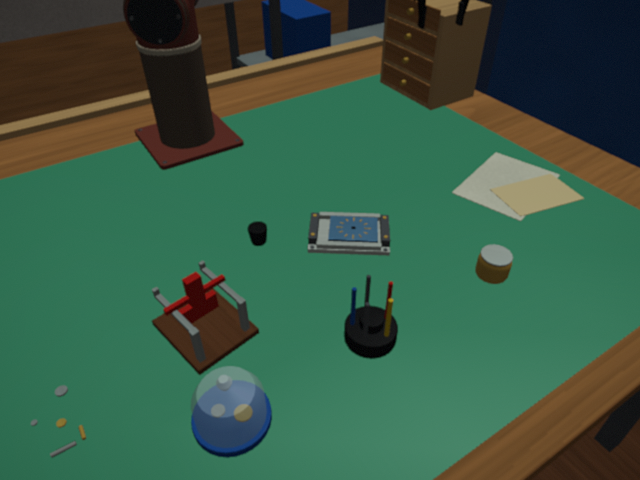

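```bash
cat >> h.py <<'E'
from scipy.optimize import minimize
B=lambda x0,x1,y0,y1,z0,z1:np.array([[x,y,z] for x in(x0,x1) for y in(y0,y1) for z in(z0,z1)])/1000.
SP=[B(-5,5,-30,30,0,30),B(-7,7,-12,12,30,80),B(-4,4,-50,50,42,50)]
JG=[B(-74,74,-50,50,0,10),B(-58,58,-50,50,10,20),B(-74,-58,-38,38,10,26),B(58,74,-38,38,10,26)]
TL=[B(-45,45,-35,35,0,12)]
def render(cam,boxes,p,z):
    c,s=np.cos(p[2]),np.sin(p[2]);im=np.zeros((480*3,640*3),np.uint8)
    for b in boxes:
        P=b@np.array([[c,s,0],[-s,c,0],[0,0,1]])+[p[0],p[1],z]
        h=cv2.convexHull(((proj(cam,P)+.5)*3-.5).astype(np.float32))
        cv2.fillConvexPoly(im,np.round(h*16).astype(np.int32),255,shift=4)
    return cv2.resize(im,(640,480),interpolation=cv2.INTER_AREA)/255.
def fit(masks,boxes,p0,z):
    def f(v):
        p=np.array(p0)+v*[.002,.002,.03];e=0
        for c,m in masks.items():
            r=render(c,boxes,p,z);e+=np.abs(r-m).sum()/m.sum()
        return e
    r=minimize(f,np.zeros(3),method="Nelder-Mead",options=dict(initial_simplex=2*np.array([[-1,-1,-1],[2,0,0],[0,2,0],[0,0,2.]]),maxiter=150))
    return np.array(p0)+r.x*[.002,.002,.03],r.fun
def red(im):
    a=im.astype(int);m=((a[:,:,0]>90)&(a[:,:,1]<60)&(a[:,:,2]<60)).astype(np.uint8)
    n,l,s,_=cv2.connectedComponentsWithStats(m);return m,l,s
E
python3 - <<'E'
from h import *
np.set_printoptions(precision=4,suppress=True)
T,S=[cv2.imread(f"pics/{k}0.png")[:,:,::-1] for k in"ts"]
optics.camera("top");optics.camera("scene")
ms={}
for c in("top","scene"): ms[c]=outline_of(c,"spacer")[0]["mask"].astype(float);print(c,ms[c].sum())
win=lambda m,r0,r1,c0,c1:np.pad(m[r0:r1,c0:c1],((r0,480-r1),(c0,640-c1)))
rm={"top":win(red(T)[0],225,260,400,490)*1.,"scene":win(red(S)[0],265,330,155,240)*1.}
print([m.sum() for m in rm.values()])
for n,M in(("net",ms),("red",rm)):
    for c in M: print(n,c,*fit({c:M[c]},SP,[.572,-.202,.1],.032))
    print(n,"both",*fit(M,SP,[.572,-.202,.1],.032))
for lab,bx,z,p0 in(("jig",JG,0,[.5164,.115,.93]),("tile",TL,.01,[.523,.121,.93])):
    M={}
    for c in("top","scene"):
        o=outline_of(c,lab)
        if not o: print(lab,c,"missed");continue
        m=np.zeros((480,640),np.uint8);pts=np.argwhere(o[0]["mask"])[:,::-1].astype(np.int32);cv2.fillConvexPoly(m,cv2.convexHull(pts),1)
        M[c]=m*1.;print(lab,c,o[0]["confidence"],m.sum(),*fit({c:M[c]},bx,p0,z))
    print(lab,"both",*fit(M,bx,p0,z))
s=env.read_state();print(s["time"],s["tool_pos"],s["tcp_rot"],s["opening"])
from scipy.spatial.transform import Rotation as R;print(R.from_quat(s["tcp_rot"]).as_matrix())
E
```

```text
top 441.0
scene 1606.0
[np.float64(416.0), np.float64(432.0)]
net top [ 0.5753 -0.2005  0.1915] 0.09419767907162867
net scene [ 0.5712 -0.2019  0.1876] 0.10549410299611749
net both [ 0.5754 -0.2015  0.1885] 0.36116724259926747
red top [ 0.5755 -0.2013  0.1863] 0.18456825037707386
red scene [ 0.5683 -0.2004  0.257 ] 2.829774872912128
red both [ 0.574  -0.2012  0.1864] 3.3286125775096362
jig top 0.63 4764 [0.5184 0.1158 0.9377] 0.01945638036910818
jig scene 0.68 3422 [0.5153 0.1138 0.9373] 0.024478289270120676
jig both [0.5168 0.1144 0.9338] 0.07909839057482292
tile top 0.66 2050 [0.5233 0.1222 0.9069] 0.02966618842659015
tile scene 0.89 1309 [0.5134 0.1244 0.926 ] 0.09701763058164442
tile both [0.5205 0.1207 0.9082] 0.2705857523914744
1.6 [0.2124 0.5878 0.2225] [ 0.1725  0.985  -0.      0.    ] 0.08707001883166493
[[-0.9405  0.3399 -0.    ]
 [ 0.3399  0.9405 -0.0001]
 [-0.     -0.     -1.    ]]
```

The top view shows the rack with the red spacer at about px (445,240). The jig is at about (260,272), with its wide gap at the lower right near (285,290). The narrow gap is at the upper left. In the scene view the spacer hangs on the prongs at about (198,295), with the posts on the far side from the robot. Now I'll start the transit.

jog_arm(series=[-0.5,-0.5,0,0,-1,-1,0,0,-1,-1,0,0], claw=1, newtons=30)

```text
time: 1.98
tool_pos: [0.2735, 0.4573, 0.2225]
tcp_rot: [0.174, 0.985, -0.0, 0.0]
force: [-0.4, 1.2, -0.3]
opening: 0.0869
grasp_force: 0.0
```

jog_arm(series=[-0.5,-0.5,0,0,-1,-1,0,0,-1,-1,0,0])

```text
time: 2.35
tool_pos: [0.3337, 0.3298, 0.2229]
tcp_rot: [0.174, 0.985, 0.0, 0.0]
force: [1.4, 0.9, -0.0]
opening: 0.0871
grasp_force: 0.0
```

jog_arm(series=[-0.5,-0.5,0,0,-1,-1,0,0,-1,-1,0,0])

```text
time: 2.72
tool_pos: [0.3939, 0.202, 0.223]
tcp_rot: [0.174, 0.985, 0.0, 0.0]
force: [-0.2, 0.4, -1.0]
opening: 0.087
grasp_force: 0.0
```

jog_arm(series=[-0.5,-0.5,0,0,-1,-1,0,0,-1,-1,0,0])

```text
time: 3.1
tool_pos: [0.454, 0.0742, 0.2228]
tcp_rot: [0.174, 0.985, 0.0, 0.0]
force: [0.2, 0.4, 0.4]
opening: 0.0872
grasp_force: 0.0
```

jog_arm(series=[-0.5,-0.5,0,0,-1,-1,0,0,-1,-1,0,0])

```text
time: 3.48
tool_pos: [0.514, -0.0535, 0.2224]
tcp_rot: [0.173, 0.985, 0.0, 0.0]
force: [-0.8, -0.2, 0.6]
opening: 0.0872
grasp_force: 0.0
```

jog_arm(series=[-0.5,-0.5,0,0.029,-1,-1,0,0.058,-1,-1,0,0.087,-1,-1,0,0.116,-1,-1,0,0.145,-1,-1,0,0.165,-1,-1,0,0.165])

```text
time: 4.35
tool_pos: [0.5733, -0.1782, 0.2223]
tcp_rot: [0.637, 0.771, 0.0, -0.0]
force: [0.4, 0.2, 0.2]
opening: 0.0871
grasp_force: 0.0
```

```bash
cat >> h.py <<'E'
from scipy.spatial.transform import Rotation as Ro
def go(x,y,z,yaw=None):
    s=env.read_state();M=Ro.from_quat(s["tcp_rot"]).as_matrix();d=M.T@(np.array([x,y,z])-s["tool_pos"])
    a=np.arctan2(M[1,1],M[0,1]);print("t",s["time"],"pos",np.round(s["tool_pos"],4),"yaw",round(a,4),"shift/0.1",np.round(d*10,3),"spin",None if yaw is None else round(-((yaw-a+np.pi/2)%np.pi-np.pi/2)/2/np.pi,4))
E
python3 - <<'E'
from h import *
go(.573,-.201,.123,.188)
snap("scene","pics/s1.png")
E
```

```text
t 4.35 pos [ 0.5733 -0.1782  0.2223] yaw 0.1903 shift/0.1 [-0.225 -0.046  0.993] spin 0.0004
```

View pics/s1.png

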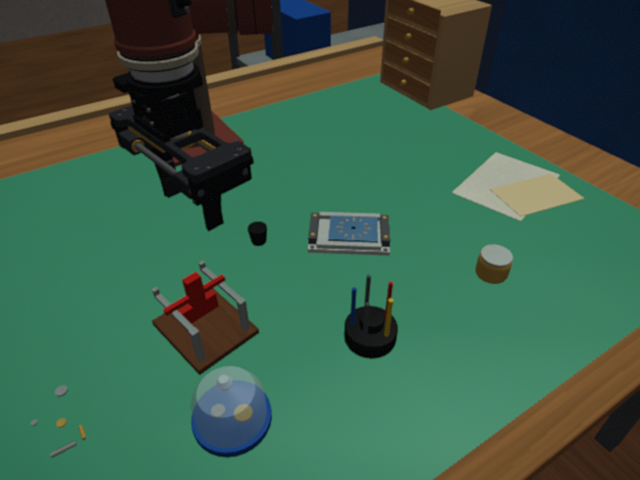

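The open gripper is hovering above the rack, which is undisturbed (handle at about (195,288)). Descending to the handle.

jog_arm(series=[-0.22,-0.05,0.3,0,-0.22,-0.05,0.8,0,-0.22,-0.05,1,0,-0.22,-0.05,1,0])

```text
time: 4.9
tool_pos: [0.571, -0.2017, 0.121]
tcp_rot: [0.637, 0.771, -0.0, -0.002]
force: [0.9, -0.0, 1.6]
opening: 0.087
grasp_force: 0.0
```

jog_arm(series=[0,0,0.2,0,0,0,0.4,0,0,0,0.54,0,0,0,0.54,0])

```text
time: 5.4
tool_pos: [0.5707, -0.2024, 0.0666]
tcp_rot: [0.638, 0.77, -0.0, -0.002]
force: [0.3, 0.1, -0.0]
opening: 0.087
grasp_force: 0.0
```

```bash
python3 - <<'E'
from h import *
go(.573,-.201,.068,.188)
a=snap("top","pics/t2.png");b=snap("scene","pics/s2.png")
c=np.hstack([cv2.resize(a[180:300,380:500],(400,400)),cv2.resize(b[220:380,130:290],(400,400))]);cv2.imwrite("pics/c2.png",c[:,:,::-1])
E
```

```text
t 5.4 pos [ 0.5707 -0.2024  0.0666] yaw 0.1873 shift/0.1 [ 0.009  0.025 -0.014] spin -0.0001
```

View pics/c2.png

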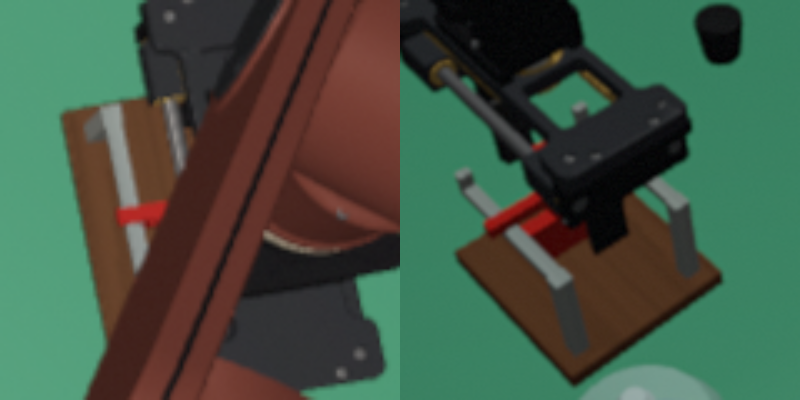

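The crop shows the fingers straddling the handle along the spacer's x, with the prongs clear on both sides. Closing now.

jog_arm(series=[0,0,0,0,0,0,0,0,0,0,0,0,0,0,0,0,0,0,0,0,0,0,0,0], claw=-1, newtons=35)

```text
time: 6.25
tool_pos: [0.5719, -0.203, 0.0685]
tcp_rot: [0.638, 0.77, -0.0, -0.0]
force: [-0.7, -0.6, 0.1]
opening: 0.0348
grasp_force: 0.0
```

jog_arm(series=[0,0,-0.1,0,0,0,-0.3,0,0,0,-0.6,0,0,0,-1,0,0,0,-1,0])

```text
time: 6.88
tool_pos: [0.5749, -0.2044, 0.1746]
tcp_rot: [0.638, 0.77, 0.001, 0.005]
force: [-0.3, 0.5, -1.4]
opening: 0.0138
grasp_force: 34.7
```

The fingers only finished closing during the lift, so I need to check where they hold the spacer.

```bash
python3 - <<'E'
from h import *
go(.573,-.201,.068,.188)
a=snap("top","pics/t3.png");b=snap("scene","pics/s3.png")
c=np.hstack([cv2.resize(a[180:300,380:500],(400,400)),cv2.resize(b[180:340,110:270],(400,400))]);cv2.imwrite("pics/c3.png",c[:,:,::-1])
for n in("spacer","spacer_grip"):
    for k in pinpoint("scene",n)[:2]: print(n,k["confidence"],k["location"])
p=env.read_state()["tool_pos"];print(proj("scene",[p,p+[0,0,.019],p-[0,0,.036]]))
E
```

```text
t 6.875 pos [ 0.5749 -0.2044  0.1746] yaw 0.1873 shift/0.1 [ 0.043 -0.021  1.066] spin -0.0001
spacer 0.91 [280.5, 192.3]
spacer_grip 0.9 [255.4, 182.8]
[[183.09463636 247.61169213]
 [180.39944467 236.80082596]
 [187.93603175 267.03134156]]
```

View pics/c3.png

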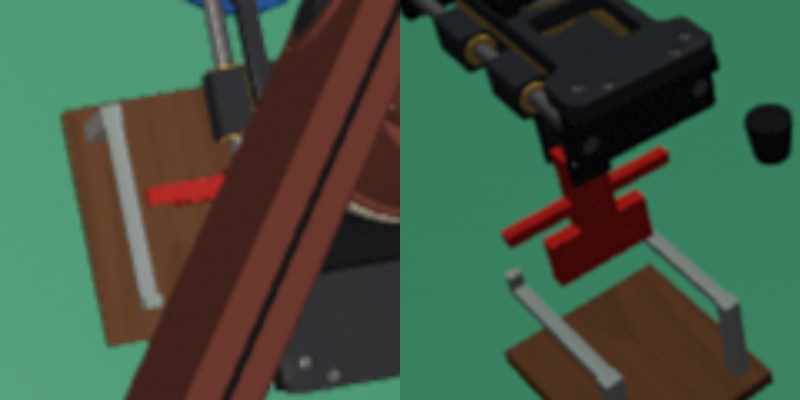

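The spacer is lifted clear, but the fingertips are at about spacer z 60, roughly 24 mm higher than intended. I'll re-hang it in the same place and regrip lower.

jog_arm(series=[0,0,0.2,0,0,0,0.45,0,0,0,0.65,0,0,0,0.7,0,0,0,0.7,0])

```text
time: 7.7
tool_pos: [0.5718, -0.2024, 0.0983]
tcp_rot: [0.638, 0.77, 0.0, -0.001]
force: [-2.7, 3.0, 8.4]
opening: 0.0139
grasp_force: 35.0
```

```bash
python3 - <<'E'
from h import *
go(.573,-.203,.068,.188)
b=optics.camera("scene")
for n in("spacer","spacer_grip"):
    for k in pinpoint("scene",n)[:1]: print(n,k["confidence"],k["location"],env.read_state()["force"])
E
```

```text
t 7.7 pos [ 0.5718 -0.2024  0.0983] yaw 0.1875 shift/0.1 [-0.009  0.011  0.303] spin -0.0001
spacer 0.91 [314.6, 199.7] [-1.98896244  2.62248656  6.87546651]
spacer_grip 0.86 [289.3, 191.0] [-2.58845117  2.92700682  6.79184548]
```

It's resting on the prongs again: 8 N upward, and the pixels match the original pose. Opening partway, lowering and regripping.

jog_arm(series=[0,0,0,0,0,0,0,0,0,0,0,0,0,0,0.1,0,0,0,0.2,0,0,0,0.3,0,0,0,0.3,0], claw=-0.2)

```text
time: 8.72
tool_pos: [0.5709, -0.2025, 0.0668]
tcp_rot: [0.638, 0.77, -0.0, -0.001]
force: [-0.5, -0.9, 0.4]
opening: 0.035
grasp_force: 0.0
```

jog_arm(series=[0,0,0,0,0,0,0,0,0,0,0,0,0,0,0,0,0,0,0,0,0,0,0,0], claw=-1, newtons=45)

```text
time: 9.48
tool_pos: [0.5723, -0.2031, 0.069]
tcp_rot: [0.638, 0.77, 0.0, 0.0]
force: [-0.4, -0.1, 3.3]
opening: 0.0134
grasp_force: 45.0
```

jog_arm(series=[0,0,-0.2,0,0,0,-0.5,0,0,0,-1,0,0,0,-1,0])

```text
time: 9.98
tool_pos: [0.5751, -0.2045, 0.1751]
tcp_rot: [0.638, 0.77, 0.001, 0.005]
force: [1.0, -0.5, -0.6]
opening: 0.0138
grasp_force: 45.0
```

jog_arm(series=[0.4,-0.05,0,0,0.8,-0.1,0,0,0.97,-0.1,0,0,0.97,-0.1,0,0])

```text
time: 10.48
tool_pos: [0.544, -0.1088, 0.1684]
tcp_rot: [0.637, 0.771, -0.0, 0.0]
force: [1.0, -0.4, -0.7]
opening: 0.0137
grasp_force: 45.0
```

jog_arm(series=[0.4,-0.05,0,0,0.8,-0.1,0,0,0.97,-0.1,0,0,0.97,-0.1,0,0])

```text
time: 10.98
tool_pos: [0.5168, -0.0163, 0.1687]
tcp_rot: [0.637, 0.771, -0.0, 0.0]
force: [-1.3, -0.7, -1.0]
opening: 0.0137
grasp_force: 45.0
```

jog_arm(series=[0.3,-0.05,0,-0.025,0.6,-0.1,0,-0.05,0.9,-0.1,0,-0.075,0.97,-0.1,0,-0.1,0.97,-0.1,0,-0.1194,0.97,-0.1,0,-0.1194,0.97,-0.1,0,-0.1194])

```text
time: 11.85
tool_pos: [0.4888, 0.0764, 0.1685]
tcp_rot: [0.313, 0.95, -0.0, 0.0]
force: [-0.4, 0.1, -1.3]
opening: 0.0135
grasp_force: 45.0
```

```bash
python3 - <<'E'
from h import *
go(.4887,.0765,.168,.9375)
s=env.read_state();print(s["grasp_force"],s["opening"])
a=snap("top","pics/t4.png");b=snap("scene","pics/s4.png")
c=np.hstack([cv2.resize(a[210:330,200:320],(400,400)),cv2.resize(b[120:280,250:410],(400,400))]);cv2.imwrite("pics/c4.png",c[:,:,::-1])
for n in("spacer","spacer_grip"):
  for c in ("top","scene"):
    for k in pinpoint(c,n)[:1]: print(n,c,k["confidence"],k["location"])
p=s["tool_pos"];q=[p-[0,0,.037],p+[0,0,.018]];print(proj("scene",q),proj("top",q))
o=outline_of("scene","spacer")[0];print(o["mask"].sum(),o["confidence"])
for z in(.125,.13,.135): print(z,*fit({"scene":o["mask"]*1.},SP,[p[0],p[1],.9375],z))
E
```

```text
t 11.85 pos [0.4888 0.0764 0.1685] yaw 0.934 shift/0.1 [ 0.002 -0.     0.005] spin -0.0006
44.99947803094983 0.01352120838742944
spacer scene 0.75 [175.9, 322.2]
spacer_grip scene 0.65 [147.8, 321.7]
[[324.0888001  177.50644406]
 [324.02811935 149.49518793]] [[275.26166064 287.10137895]
 [272.11922122 286.07527932]]
419 0.63
0.125 [0.47414799 0.08238439 0.99928125] 0.1381533997847349
0.13 [0.48313062 0.07751668 0.95803711] 0.13707707426646076
0.135 [0.49035988 0.07360558 0.97537273] 0.1519584444756423
```

View pics/c4.png

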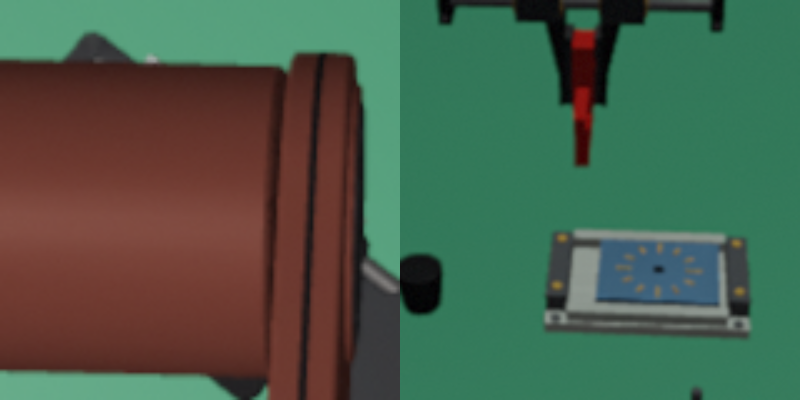

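The spacer's blade hangs at px (322.8,185) in the scene view, over the wide gap (318 to 329), and is roughly square to the jig. Lowering to just above the jig.

jog_arm(series=[0,0,0.3,0,0,0,0.6,0,0,0,0.78,0,0,0,0.83,0,0,0,0.83,0])

```text
time: 12.82
tool_pos: [0.4887, 0.0774, 0.0859]
tcp_rot: [0.311, 0.95, 0.0, 0.0]
force: [-0.3, -0.6, -1.0]
opening: 0.0137
grasp_force: 45.0
```

```bash
python3 - <<'E'
from h import *
go(.4887,.0765,.048,.9375)
b=snap("scene","pics/s5.png")
cv2.imwrite("pics/c5.png",cv2.resize(b[150:270,280:420],(700,600),interpolation=cv2.INTER_CUBIC)[:,:,::-1])
for n in("spacer","spacer_grip"):
    for k in pinpoint("scene",n)[:1]: print(n,k["confidence"],k["location"])
p=env.read_state()["tool_pos"];q=[p-[0,0,.037],p+[0,0,.018]];print(proj("scene",q))
E
```

```text
t 12.825 pos [0.4887 0.0774 0.0859] yaw 0.9375 shift/0.1 [-0.005 -0.007  0.379] spin 0.0
spacer 0.65 [212.2, 324.8]
spacer_grip 0.81 [189.1, 322.5]
[[324.72955145 215.04337935]
 [324.69885868 190.28332921]]
```

View pics/c5.png

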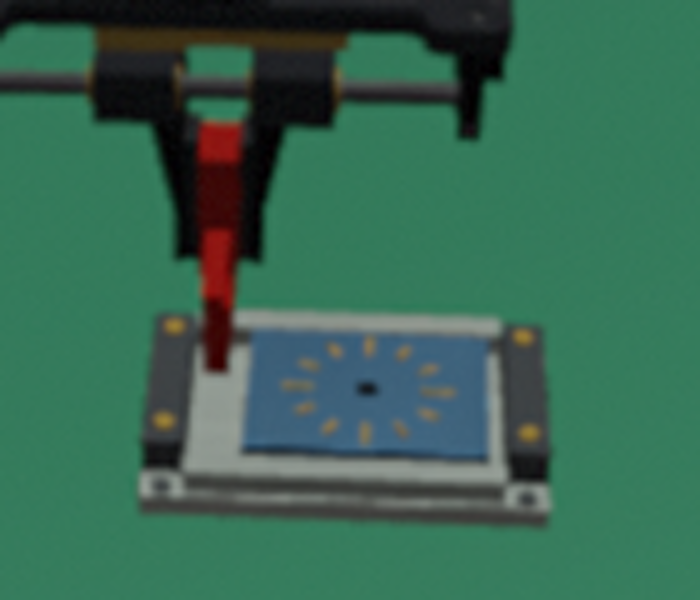

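The blade is centred over the wide gap: blade at crop x 216, gap from 190 to 245. Lowering to the floor.

jog_arm(series=[0,0,0.1,0,0,0,0.2,0,0,0,0.28,0,0,0,0.33,0,0,0,0.36,0,0,0,0.36,0,0,0,0.36,0])

```text
time: 13.85
tool_pos: [0.4886, 0.0774, 0.0498]
tcp_rot: [0.311, 0.95, 0.0, 0.0]
force: [0.1, 0.4, -0.3]
opening: 0.014
grasp_force: 45.0
```

```bash
python3 - <<'E'
from h import *
go(.4887,.0765,.048,.9375)
b=snap("scene","pics/s6.png")
cv2.imwrite("pics/c6.png",cv2.resize(b[150:270,280:420],(700,600),interpolation=cv2.INTER_CUBIC)[:,:,::-1])
s=env.read_state();print(s["force"],s["moment"])
for k in pinpoint("scene","spacer")[:1]: print(k["confidence"],k["location"])
p=s["tool_pos"];print(proj("scene",p-[0,0,.037]))
E
```

```text
t 13.85 pos [0.4886 0.0774 0.0498] yaw 0.9374 shift/0.1 [-0.006 -0.006  0.018] spin -0.0
[ 0.56812101 -0.67603121 -1.22518152] [-0.02918633 -0.03450922  0.00466518]
0.69 [228.8, 324.7]
[[324.54509542 230.38692918]]
```

View pics/c6.png

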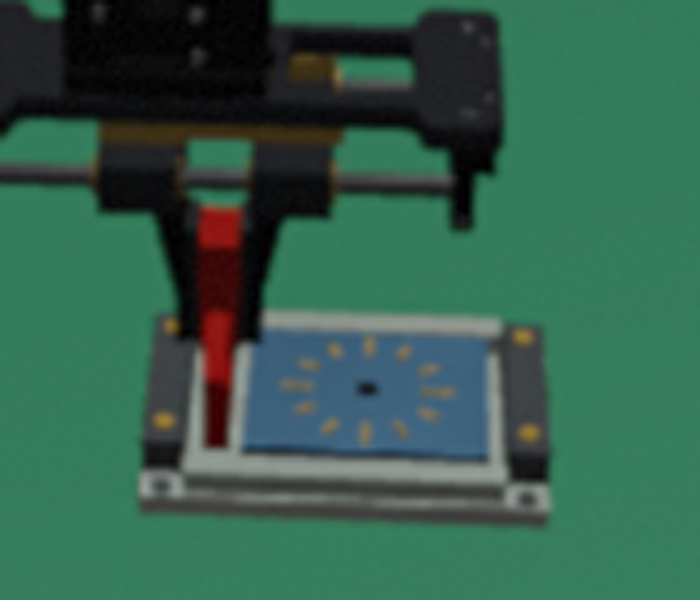

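The blade is in the gap and free of contact, just above the floor. I'll feel for the floor.

jog_arm(series=[0,0,0.01,0,0,0,0.02,0,0,0,0.02,0,0,0,0.02,0])

```text
time: 14.45
tool_pos: [0.4883, 0.0774, 0.0475]
tcp_rot: [0.311, 0.95, -0.0, -0.0]
force: [0.1, -0.4, -1.3]
opening: 0.0138
grasp_force: 45.0
```

jog_arm(series=[0,0,0.01,0,0,0,0.01,0,0,0,0.02,0,0,0,0.02,0])

```text
time: 14.95
tool_pos: [0.4886, 0.0774, 0.047]
tcp_rot: [0.311, 0.95, -0.0, 0.0]
force: [-5.7, -0.2, 13.4]
opening: 0.014
grasp_force: 45.0
```

Floor contact at TCP z 0.047. Backing off 2 mm, then pushing along tool +y (jig +x).

jog_arm(series=[0,0,-0.02,0,0,0,-0.02,0,0,0.02,-0.02,0,0,0.04,-0.02,0,0,0.05,-0.02,0,0,0.06,-0.02,0,0,0.07,-0.02,0,0,0.08,-0.02,0,0,0.09,-0.02,0,0,0.09,-0.02,0])

```text
time: 16.2
tool_pos: [0.4937, 0.0847, 0.0475]
tcp_rot: [0.311, 0.95, 0.0, -0.0]
force: [-1.0, -0.9, -1.6]
opening: 0.0137
grasp_force: 45.0
```

jog_arm(series=[0,0.01,0,0,0,0.02,0,0,0,0.02,0,0])

```text
time: 16.58
tool_pos: [0.4944, 0.0858, 0.0475]
tcp_rot: [0.311, 0.95, -0.001, -0.0]
force: [-3.0, -4.7, 1.3]
opening: 0.0137
grasp_force: 45.0
```

jog_arm(series=[0,0.01,0,0,0,0.02,0,0,0,0.02,0,0,0,0.02,0,0])

```text
time: 17.08
tool_pos: [0.4945, 0.086, 0.0473]
tcp_rot: [0.311, 0.95, -0.002, -0.001]
force: [-7.1, -9.7, 5.2]
opening: 0.0138
grasp_force: 45.0
```

```bash
python3 - <<'E'
from h import *
go(.4887,.0765,.048,.9375)
b=snap("scene","pics/s7.png")
cv2.imwrite("pics/c7.png",cv2.resize(b[150:270,280:420],(700,600),interpolation=cv2.INTER_CUBIC)[:,:,::-1])
for i in range(3):
    optics.camera("top");s=env.read_state();print(s["force"],s["moment"],s["grasp_force"])
E
```

```text
t 17.075 pos [0.4945 0.086  0.0473] yaw 0.9381 shift/0.1 [-0.009 -0.111 -0.006] spin 0.0001
[-6.23966626 -8.83879214  5.01455312] [-2.10418645  1.38946647 -0.02558636] 45.007350887171924
[-7.19269298 -9.69333734  5.44641029] [-2.05524922  1.40253971 -0.0191022 ] 45.00719731673598
[ -6.48960588 -10.26707893   4.52997793] [-2.05371245  1.38554749 -0.01237011] 45.00720092095435
```

View pics/c7.png

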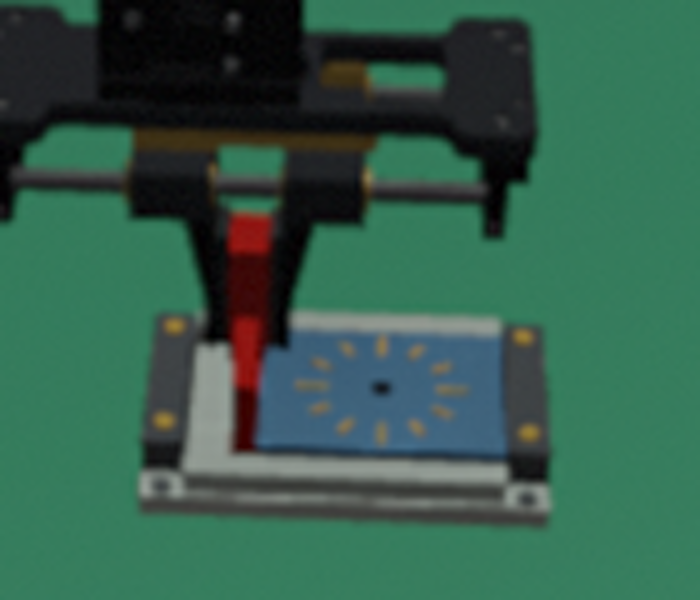

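The tile is flush against the far fence (crop x about 505) with the blade against its near edge. The push force is about 12 N and motion has stopped. One small extra press, then I'll hand in.

jog_arm(series=[0,0.01,0,0,0,0.01,0,0,0,0.01,0,0,0,0.01,0,0])

```text
time: 17.77
tool_pos: [0.4946, 0.086, 0.0473]
tcp_rot: [0.311, 0.95, -0.003, -0.002]
force: [-7.9, -13.0, 7.1]
opening: 0.014
grasp_force: 45.0
```

```bash
python3 - <<'E'
from h import *
s=env.read_state();print(s["force"],s["tool_pos"],s["grasp_force"]);print(env.hand_in())
E
```

```text
[ -7.85058776 -13.03627023   7.14895   ] [0.49458638 0.0860441  0.04727104] 45.014152221847326
the job is handed in; nothing more can be done
None
```

I handed the job in at about 18 s with the spacer gripped at 45 N and the tile pushed flush against the far fence at about 15 N; the hand-in returned no verdict, and the spacer was re-hung once and gripped lower after a first grip that was too high.

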